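# Dress the gas fire and open its gas cock

## Task

Make the gas fire ready: set the loose ceramic log down (do not drop it) flat side down across both grate bars, centred and between their upturned ends, and let go of it. Only then open the gas: swing the lever of the cock on the sloped stand, under the heat shield, fully home against its open stop, so that it stays home when let go; the cock gives a little in its springy mount, so feel for the stop but do not force it. Leave the jar, the book and the brush where they are.

Things in the scene. Friction and masses are not known exactly. Their poses are not given: they have to be found in the camera images.
- log: Loose split log of wood-coloured ceramic, 170 mm long (its x axis), 44 mm wide (y), 45 mm high, flat underside, round top, about 0.45 kg. Origin at the centre of the flat underside, z up. It starts lying flat side down on the stone top.
- grate: Fixed burner: dark steel tray 190 (x) by 260 mm (y), 32 mm high, origin under its centre, z up. Two grate bars, 10 mm wide, run along x at y = -50 and +50 mm, tops at z = 80 mm; their upturned ends (105 mm high) leave x = -35 to +35 mm for the log, whose length goes along the grate's y. Nothing between the bars is higher than 33 mm.
- stand: Fixed dark sheet-steel stand, 180 (x) by 160 mm (y), 204 mm high, origin under its centre, z up. Its face slopes 40 degrees, rising from its front (-x, robot side) to the back, and carries a brass gas cock with a lever. A level 4 mm heat shield on two posts at the back overhangs the upper face: underside z = 200 mm, from x = +81 mm to its free edge at x = +5 mm, full width.
- lever_hub (a point): Pivot point of the lever, on its axis at mid-thickness, 35 mm out from the sloped face; in the stand's frame x = -37, y = 0, z = 112 mm. Its axes turn with the lever: z is the pivot axis, square to the face, pointing out (up and to the front); y points along the lever to its end.
- lever_grip (a point): Centre of the lever's black grip, 80 mm from the pivot. The grip spans 45 to 115 mm from the pivot, 18 mm wide, 14 mm thick, with 28 mm free between it and the face. The brass cock body reaches 27 mm above the face, within 35 mm of the pivot up the slope. Axes as lever_hub.
- lever (a joint): Lever turn in rad, relative to the cock: 0 = shut stop (lever level, pointing to the stand's +y side), 1.571 = open stop (pointing straight up the slope, its end under the heat shield). Seen from outside the face it opens clockwise. Stiff (about 0.8 N m), stays where it is left, starts at or near shut.
- mount (a joint): Twist of the whole brass cock (with its lever and both stops) in its springy rubber mount, same axis and sense as the lever, in rad; 0 at rest, 20 N m per rad: about 0.04 while the lever is being turned, more at the stop, and it springs back when let go. Over 0.11 (2.2 N m, 28 N at the grip) is forcing it.
- match_jar: Bystander: glass jar with brass-coloured cap, 64 mm across, 110 mm high, standing loose; origin at the centre of its underside.
- book: Bystander: blue hardback book lying flat, 110 (x) by 175 (y) by 32 mm, loose; origin at the centre of its underside.
- brush: Bystander: hearth brush 220 mm long lying loose; origin at the centre of its underside.
Things that resemble listed ones, but are neither listed nor needed, are in the scene too. Of the things shaped like the log, the wood one is meant.

How it is judged:
By the outcome, as a careful person would: the job done as asked, in the order asked, and still so for the second after the job is handed in, with the robot touching nothing.
It also fails if it takes over 72 s, if anything falls off the work surface, if the arm or the gripper's body presses on something with over 40 N, if the wrist force passes 120 N, or if a joint passes its speed limit or range.

## Robot

A 6-joint arm with a two-finger parallel gripper is mounted at the origin on the work surface. World frame = base frame: x ahead of the robot, y to its left, z up, the work surface at z = 0. Lengths are in m, angles in degrees, forces in N, time in s.
With the tool pointing down it reaches from about 0.35 to 0.875 m from the base axis. Payload 4.2 kg.
Tool frame: the origin (TCP) lies midway between the tips of the shut fingers; the grasp point (between the pads) lies 19 mm behind it (arm.grasp_offset is the distance from the TCP to the grasp point, in m); z points along the fingers, y is the line along which they close (so a half turn about z gives the same grasp; the last joint's range is limited). The gripper opens to 85 mm and grips with 20 to 120 N. Pads are 22 mm wide; open, the fingers measure 114 mm over their backs; the gripper's body (76 mm by 85 mm) begins 54 mm behind the grasp point. The pads swing forward as they close: fully open they stand 13 mm farther back than shut.
Start: joints at [-60.126, 22.042, 0.453, 0, -68.411, -14.817], TCP at [0.162, -0.604, 0.231] pointing down, gripper open.
Joint ranges: [-179.83, 179.83], [-69.29, 118.12], [-61.27, 80.66], [-181.25, 117.63], [-171.15, -9.14], [-177.46, 177.46]. Speed limits (degrees/s): [159.86, 159.86, 180, 180, 180, 180].

## Interface

Orientations are given as a 3x3 rotation matrix whose columns are the frame's x, y, z axes.
In Python, from bench import arm gives the robot as it stands. Calls block until the motion is done:
- arm.move_to(position, orientation): joint-space move of the TCP to a pose.
- arm.servo_line(position, rate=0.15, rotation=None, force_limit=None): straight line of the TCP; rotation=None keeps the orientation; rate is the mean speed in m/s. With force_limit (N) it stops when the force on the tool has changed by that much, and returns True; else False.
- arm.goto_joints(angles): joint-space move.
- arm.open_gripper() and arm.grab(grasp_force=None): open the fingers fully, or close them until they stop; grasp_force is the grip in N (None keeps the last).
- arm.sleep(seconds).
- arm.inverse_kinematics(position, orientation): joint angles nearest the present ones, or None.
- arm.get_obs(): the state.
- arm.snapshot(name): name is "scene" or "top" or "wrist"; returns the picture (384x512x3 uint8, red, green, blue); there is no depth.
- arm.camera_model(name): a dict with "fx", "fy", "cx", "cy" (pixels), "world_from_camera" (4x4, takes a point from camera to world coordinates). Camera axes: x right, y down, z forward; pixel columns grow to the right and rows downward; lengths in m; the calibration is good to about 2 mm. A picture is of the moment at which its call begins: read the wrist's pose just before it. camera_model takes no time and is no camera call; for the wrist camera it gives the pose at the moment of the call.
A pose or a line that the arm cannot do raises arm.PlanningError and nothing moves.
- arm.job_done(): hands the job in; it is judged then, once.
Trained networks look in the newest picture that a camera, given by its name, has taken for a name from the list of things; names that differ only in an ending like _2 or _b are one class to them, and where a whole thing is asked for, a point or a joint stands for the part that bears it (a point fixed in the world has none). Each returns a list of dicts, best first, with "score" (0 to 1); they miss things now and then, are a little off and sometimes report something else, mostly with a low value. They report only what shows in the picture. A call takes as long as a camera call. They do not tell look-alikes from the thing itself.
- arm.find_in(camera, label): "xy" ([column, row] in pixels, amid what is visible of it).
- arm.silhouettes(camera, label): "pixels" (384x512 bool, what is visible of it) and "xy" ([column, row] in pixels, amid what is visible of it).
The state is a dict: "clock": time; "q": joint angles; "joint_vel": joint speeds; "tau": joint torques, N m; "ee_pos": TCP position; "ee_rot": TCP orientation; "contact_force": force on the tool from outside, world axes, zero at the start; "moment": the same for the moment, N m; "finger_gap": opening from 0.0 (shut) to 1.0 (fully open); "grasp_force": force on a finger pad.
Only numpy, scipy, OpenCV 4.12 (cv2) and the standard library are available. Lean on these libraries where they do the work, as an engineer would, in place of code of your own. Each camera call takes 0.05 s, during which the arm holds its last target. There are 200 camera calls.

## Working session

There is one attempt and no reset: what is moved stays moved. The work goes in short steps, each a Python script; the robot and the scene stay as the last script left them, time stands still between calls to the robot, and variables do not carry over. Pictures are saved under pics/ and viewed, at most 10 in all, crops included, and the job is handed in when it is done.

```bash
mkdir -p pics; ls
python3 - <<'E'
from bench import arm
import cv2,numpy as np
for c in ["scene","top"]:
    im=arm.snapshot(c); cv2.imwrite(f"pics/{c}0.png",cv2.resize(im[:,:,::-1],(800,600)))
    m=arm.camera_model(c); print(c,m["fx"],m["cx"],m["cy"],np.round(m["world_from_camera"],3).tolist())
    for l in ["log","grate","stand","lever_hub","lever_grip","match_jar","book","brush"]:
        print(l,[(np.round(d["xy"]).tolist(),round(d["score"],2)) for d in arm.find_in(c,l)])
print(arm.get_obs()["clock"])
E
```

```text
pics
scene 406.50634285505987 260.1687206024892 190.49836791506 [[-0.574, 0.541, -0.615, 1.257], [0.819, 0.363, -0.445, 0.533], [-0.018, -0.759, -0.651, 0.885], [0.0, 0.0, 0.0, 1.0]]
log [([253.0, 211.0], 0.86), ([229.0, 133.0], 0.83), ([350.0, 194.0], 0.61)]
grate [([342.0, 256.0], 0.89), ([219.0, 266.0], 0.72), ([214.0, 163.0], 0.42)]
stand [([193.0, 176.0], 0.61)]
lever_hub [([219.0, 164.0], 0.62)]
lever_grip [([216.0, 163.0], 0.58)]
match_jar [([220.0, 265.0], 0.88), ([220.0, 161.0], 0.33)]
book [([156.0, 228.0], 0.81)]
brush [([292.0, 298.0], 0.95)]
top 435.54802468866677 257.33817483324793 182.69350615402095 [[-0.03, -0.977, 0.213, 0.208], [-1.0, 0.028, -0.012, -0.015], [0.005, -0.213, -0.977, 1.479], [0.0, 0.0, 0.0, 1.0]]
log [([366.0, 264.0], 0.82), ([255.0, 184.0], 0.67), ([196.0, 254.0], 0.59)]
grate [([165.0, 183.0], 0.55)]
stand [([324.0, 167.0], 0.64)]
lever_hub [([313.0, 180.0], 0.8)]
lever_grip [([313.0, 180.0], 0.52)]
match_jar [([231.0, 113.0], 0.88), ([256.0, 182.0], 0.56)]
book [([311.0, 122.0], 0.76)]
brush [([180.0, 134.0], 0.91)]
0.9
```

View pics/scene0.png

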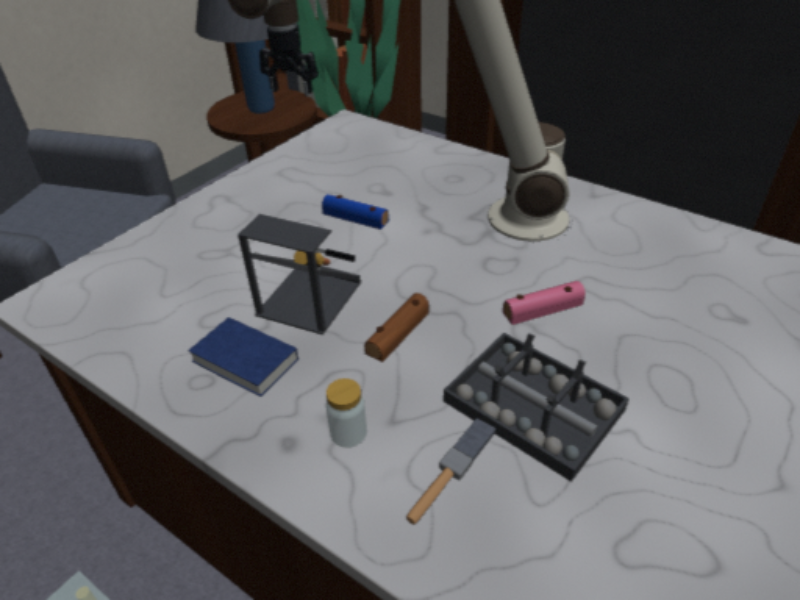

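View pics/top0.png

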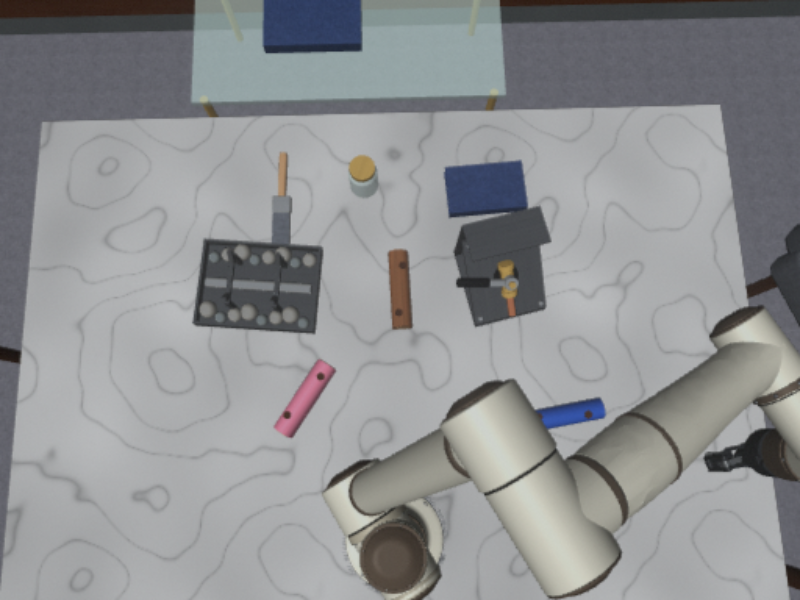

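The top view shows three log-shaped things: brown at about (400,289), pink at about (305,398) and blue at about (570,413), in view pixels. The brown one at native (255,184) is the wood-coloured log. The grate is at (258,285) and the stand with its lever at (503,270). I'll fit poses to the silhouettes and take an enlarged crop of the log to confirm it.

```bash
cat > fit.py <<'E'
import numpy as np,cv2
from scipy.optimize import minimize
def box(x0,x1,y0,y1,z0,z1): return np.array([[x,y,z] for x in(x0,x1) for y in(y0,y1) for z in(z0,z1)])
a=np.linspace(0,np.pi,13)
logp=np.array([[x,22*np.cos(t),23+22*np.sin(t)] for x in(-85,85) for t in a]+[[x,y,0] for x in(-85,85) for y in(-22,22)])/1e3
t40=np.tan(np.radians(40))
# slope: passes hub - 35mm*normal ; n=(-sin40,0,cos40)
px,pz=-37+35*np.sin(np.radians(40)),112-35*np.cos(np.radians(40))
zs=lambda x:pz+(x-px)*t40
wedge=np.array([[x,y,z] for y in(-80,80) for x,z in((-90,0),(90,0),(-90,max(zs(-90),1)),(90,zs(90)))])/1e3
shield=box(5,81,-80,80,200,204)/1e3
posts=[box(70,81,s*80-6,s*80+6,150,204)/1e3 for s in(-.92,.92)]
parts={'log':[logp],'grate':[box(-95,95,-130,130,0,32)/1e3],'stand':[wedge,shield]+posts}
def proj(P,m):
    T=np.linalg.inv(m["world_from_camera"]);c=P@T[:3,:3].T+T[:3,3]
    return np.c_[m["fx"]*c[:,0]/c[:,2]+m["cx"],m["fy"]*c[:,1]/c[:,2]+m["cy"]]
def place(P,p,z=0):
    c,s=np.cos(p[2]),np.sin(p[2]);return P@np.array([[c,-s,0],[s,c,0],[0,0,1]]).T+[p[0],p[1],z]
def render(pp,p,m,S=4,shape=(384,512)):
    im=np.zeros((shape[0]*S,shape[1]*S),np.uint8)
    for P in pp:
        h=cv2.convexHull(np.round((proj(place(P,p),m)+.5)*S*16).astype(np.int32))
        cv2.fillConvexPoly(im,h,255,shift=4)
    return cv2.resize(im,shape[::-1],interpolation=cv2.INTER_AREA)/255.
def fit(name,views,p0):
    def cost(q):
        p=[q[0]/1e3,q[1]/1e3,q[2]/100]
        return sum(np.abs(render(parts[name],p,m)-k).sum()/k.sum() for m,k in views)
    q0=np.array([p0[0]*1e3,p0[1]*1e3,p0[2]*100])
    for st in (15,4):
        r=minimize(cost,q0,method='Nelder-Mead',options=dict(initial_simplex=[q0]+[q0+st*e for e in np.eye(3)],xatol=.1,fatol=1e-4));q0=r.x
    return np.array([q0[0]/1e3,q0[1]/1e3,q0[2]/100]),r.fun
def ground(xy,m,z=0):
    W=np.array(m["world_from_camera"]);d=W[:3,:3]@[(xy[0]-m["cx"])/m["fx"],(xy[1]-m["cy"])/m["fy"],1]
    return W[:3,3]+d*(z-W[2,3])/d[2]
E
python3 - <<'E'
from bench import arm
from fit import *
ims={};ms={c:arm.camera_model(c) for c in("top","scene")}
for c in ms: ims[c]=arm.snapshot(c)
cv2.imwrite("pics/log_crop.png",cv2.resize(ims["top"][150:220,220:290,::-1],(560,560),interpolation=cv2.INTER_CUBIC))
guess={'log':((255,184),(253,211),0),'grate':((165,183),(342,256),0),'stand':((324,167),(193,176),.22)}
for n,(t,s,yaw) in guess.items():
    V=[]
    for c,xy in(("top",t),("scene",s)):
        for d in arm.silhouettes(c,n):
            k=d["pixels"]
            print(n,c,np.round(d["xy"]),round(d["score"],2),k.sum(),ims[c][k].mean(0).round())
        L=[d for d in arm.silhouettes(c,n) if np.hypot(*(np.array(d["xy"])-xy))<20]
        if L: V.append((ms[c],L[0]["pixels"].astype(float)));np.save(f"pics/{n}_{c}.npy",L[0]["pixels"])
    g=ground(t,ms["top"],.03)
    print(n,"both",fit(n,V,(g[0],g[1],yaw)))
    for v in V: print("  single",fit(n,[v],(g[0],g[1],yaw)))
E
```

```text
log top [195. 255.] 0.97 699 [167. 103. 123.]
log top [257. 182.] 0.72 659 [112.  83.  67.]
log top [364. 264.] 0.67 534 [ 52.  74. 137.]
log scene [256. 211.] 0.97 811 [90. 61. 41.]
log scene [351. 192.] 0.86 859 [133.  78.  96.]
log scene [228. 136.] 0.76 607 [32. 49. 91.]
log both (array([ 0.52054963, -0.0255446 ,  0.04361353]), np.float64(0.1406870165237799))
  single (array([ 0.5212186 , -0.02541374,  0.04221495]), np.float64(0.06142997411407659))
  single (array([ 0.51745791, -0.02590408,  0.06012364]), np.float64(0.07379415391310655))
grate top [164. 184.] 0.84 4298 [82. 84. 86.]
grate top [321. 180.] 0.42 446 [97. 89. 72.]
grate scene [343. 258.] 0.82 6071 [59. 61. 63.]
grate both (array([ 0.53686323,  0.28340542, -0.09489867]), np.float64(0.05915900162297673))
  single (array([ 0.53757789,  0.28303531, -0.09441503]), np.float64(0.024701867717771147))
  single (array([ 0.53603359,  0.28372921, -0.09999605]), np.float64(0.03154178818620184))
stand top [325. 170.] 0.81 3571 [78. 78. 78.]
stand scene [193. 176.] 0.79 3344 [55. 56. 58.]
stand scene [293. 295.] 0.45 1035 [106.  98.  93.]
stand both (array([ 0.54202403, -0.24527837,  0.22736525]), np.float64(0.28854340497217673))
  single (array([ 0.54203933, -0.24548106,  0.21667911]), np.float64(0.04623299894026499))
  single (array([ 0.5410952 , -0.24536826,  0.24715435]), np.float64(0.23883924383150387))
```

View pics/log_crop.png

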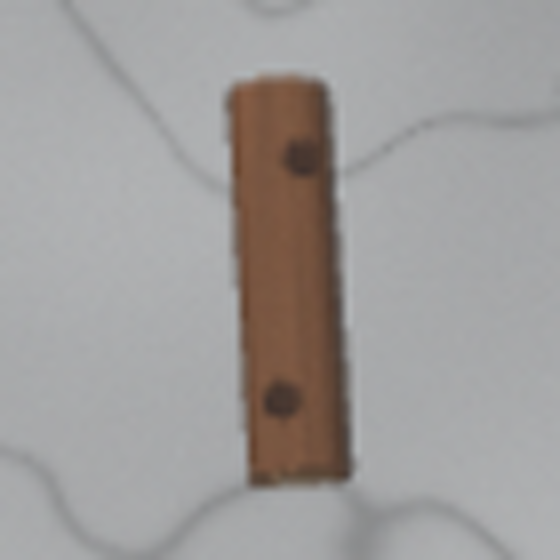

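The crop confirms the wood-brown log with two knots and its flat underside down. Next: pick it up and place it.

```bash
cat > place.py <<'E'
from bench import arm
from fit import *
def Rdown(yaw): # tool y along yaw
    y=np.array([np.cos(yaw),np.sin(yaw),0]);z=np.array([0,0,-1.]);return np.c_[np.cross(y,z),y,z]
lx,ly,lw=.5209,-.0255,.043
gx,gy,gw=.5372,.2832,-.0948
E
python3 - <<'E'
from place import *
best=None
for a in(0,np.pi):
    for b in(0,np.pi):
        R1,R2=Rdown(lw+np.pi/2+a),Rdown(gw+b)
        q1,q2=arm.inverse_kinematics([lx,ly,.2],R1),arm.inverse_kinematics([gx,gy,.2],R2)
        if q1 is None or q2 is None: continue
        d=np.abs(np.array(q2)-q1).max(); print(a,b,np.round(q1),np.round(q2))
        s=d+.2*np.abs(np.r_[q1[5],q2[5]]).max()
        if best is None or s<best[0]: best=(s,R1,R2)
_,R1,R2=best
arm.move_to([lx,ly,.15],R1)
arm.servo_line([lx,ly,.03],.15); arm.servo_line([lx,ly,.004],.05,force_limit=8)
arm.grab(40); o=arm.get_obs(); print(o["clock"],o["finger_gap"],o["grasp_force"],o["ee_pos"],o["contact_force"])
zp=o["ee_pos"][2]
arm.servo_line([lx,ly,.2],.12); o=arm.get_obs(); print(o["finger_gap"],o["grasp_force"],o["contact_force"])
np.save("R2.npy",R2)
arm.move_to([gx,gy,.2],R2)
o=arm.get_obs();print(o["clock"],o["contact_force"],o["ee_pos"])
cv2.imwrite("pics/carry.png",cv2.resize(np.hstack([arm.snapshot("top")[100:260,80:290],arm.snapshot("scene")[150:310,260:470]])[:,:,::-1],None,fx=1.9,fy=1.9))
E
```

```text
0 0 [  15.   14.  -17.    0.  -60. -103.] [ 43.  22.  -5.   0. -64. 132.]
0 3.141592653589793 [  15.   14.  -17.    0.  -60. -103.] [ 43.  22.  -5.   0. -64. -48.]
3.141592653589793 0 [ 15.  14. -17.   0. -60.  77.] [ 43.  22.  -5.   0. -64. 132.]
3.141592653589793 3.141592653589793 [ 15.  14. -17.   0. -60.  77.] [ 43.  22.  -5.   0. -64. -48.]
6.1167 0.5064231561462478 42.397126257419586 [ 0.5212192  -0.02566004  0.00459237] [-0.85935217 -1.61443762  3.91211054]
0.5054383493269459 41.46510913968086 [-0.60020902 -0.18318432 -3.46886587]
9.0833 [-0.67763448 -0.28587539 -3.65921855] [0.53714131 0.2823213  0.19969055]
```

View pics/carry.png

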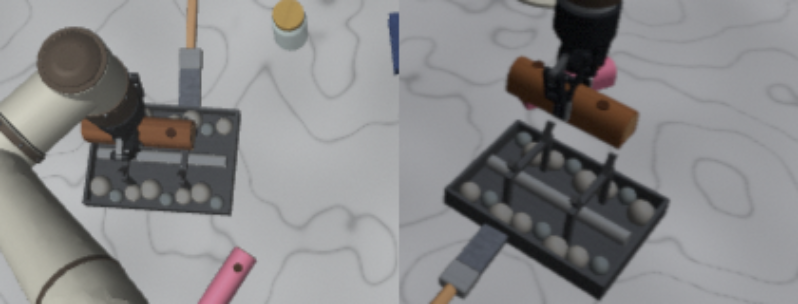

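The log is held level and lies along the grate's y, with its offset in the picture due to height. Now I'll lower it, release, and look.

Run:
```python
from place import *
arm.servo_line([gx,gy,.11],.1); 
print(arm.servo_line([gx,gy,.094],.04,force_limit=6))
hit=arm.servo_line([gx,gy,.079],.015,force_limit=3)
o=arm.get_obs(); print(hit,o["clock"],o["ee_pos"],o["contact_force"])
arm.sleep(.2); arm.open_gripper(); arm.sleep(.2)
arm.servo_line([gx,gy,.25],.15)
R=arm.get_obs()["ee_rot"]
m=arm.camera_model("wrist"); w=arm.snapshot("wrist")
t=arm.snapshot("top")
cv2.imwrite("pics/placed.png",np.hstack([cv2.resize(w[:,:,::-1],(480,360)),cv2.resize(t[120:240,100:220,::-1],(320,360) )]))
mt=arm.camera_model("top")
# expected features
for n,p in dict(log0=(0,-85,.08),log1=(0,85,.08)).items(): pass
for cam,mm in(("wrist",m),("top",mt)):
    for d in arm.silhouettes(cam,"log"):
        g=ground(d["xy"],mm,.105); print(cam,d["xy"],round(d["score"],2),g[:2],d["pixels"].sum())
print(arm.get_obs()["clock"])
```

```text
False
True 11.45 [0.53714655 0.28317279 0.08461682] [-0.37310103  0.02873665  4.97395371]
wrist [253.7, 156.6] 0.98 [0.53576112 0.26768793] 8694
wrist [463.4, 35.4] 0.56 [0.35207154 0.18259777] 6544
top [170.5, 176.8] 0.77 [0.5350271  0.24918087] 527
top [196.3, 253.3] 0.69 [0.28787754 0.1658643 ] 741
top [361.8, 263.4] 0.64 [ 0.24161688 -0.34765837] 782
13.8083
```

View pics/placed.png

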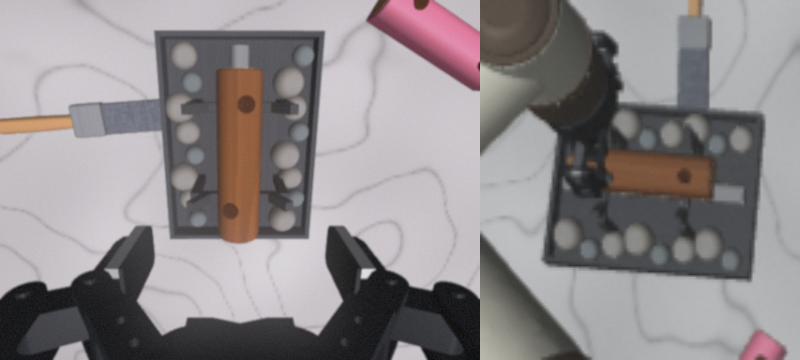

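The log lies flat between the upturned ends. I'll check how well it is centred lengthwise with a model fit at z = 80 mm, from a retracted pose.

Run:
```python
from place import *
import fit
fit.parts['logup']=[logp+[0,0,.08]]
# pose over stand-side for later view, also clears the view of the grate
R=Rdown(gw+np.pi)
arm.move_to([.46,.19,.36],R)
m=arm.camera_model("wrist"); w=arm.snapshot("wrist"); cv2.imwrite("pics/w2.png",w[:,:,::-1])
mt=arm.camera_model("scene"); s=arm.snapshot("scene")
for cam,mm in(("wrist",m),("scene",mt)):
  for n,f in(("log","logup"),("grate","grate")):
    for d in arm.silhouettes(cam,n):
        g=ground(d["xy"],mm,.1 if n=="log" else 0)
        if np.hypot(g[0]-gx,g[1]-gy)<.07:
            k=d["pixels"].astype(float)
            if n=="grate": # ignore log hole: close
                k=cv2.morphologyEx(k,cv2.MORPH_CLOSE,np.ones((41,41)))
            print(cam,n,round(d["score"],2),fit.fit(f,[(mm,k)],(gx,gy,gw+(np.pi/2 if n=="log" else 0))),k.sum())
print(arm.get_obs()["clock"])
```

```text
wrist grate 0.98 (array([ 0.53580869,  0.28116414, -0.09704835]), np.float64(0.029594195406150308)) 18433.0
scene log 0.9 (array([0.5360042, 0.2816402, 1.4493141]), np.float64(0.06907281205164993)) 1312.0
scene grate 0.92 (array([ 0.53530396,  0.28255404, -0.10207872]), np.float64(0.08107397735394037)) 5789.0
14.8
```

The log sits within about 2 mm of the grate centre. Now a wrist look at the stand.

Run:
```python
from place import *
import fit
o=arm.get_obs(); Tt=np.eye(4);Tt[:3,:3]=o["ee_rot"];Tt[:3,3]=o["ee_pos"]
m=arm.camera_model("wrist"); X=np.linalg.inv(Tt)@m["world_from_camera"]; np.save("X.npy",X); print(np.round(X,3).tolist(),m["fx"],m["cx"],m["cy"])
# choose tool pose such that camera axis hits (0.54,-.245,.1)
sx,sy,sw=.542,-.2455,.22
tgt=np.array([sx,sy,.10])
for yaw in (sw+np.pi/2,sw-np.pi/2,sw,sw+np.pi):
    R=Rdown(yaw); Rc=R@X[:3,:3]; f=Rc[:,2]
    h=.42; p=np.array([0,0,h])
    c=p+R@X[:3,3]; hit=c+f*(.1-c[2])/f[2]; p[:2]=tgt[:2]-hit[:2]
    q=arm.inverse_kinematics(p,R); print(yaw,p,None if q is None else np.round(q))
```

```text
[[-0.001, -0.955, -0.296, 0.076], [1.0, -0.001, -0.001, 0.001], [0.0, -0.296, 0.955, -0.142], [0.0, 0.0, 0.0, 1.0]] 314.7065101971464 255.54674975075773 184.78187234936743
1.7907963267948965 [ 0.47643158 -0.26045978  0.42      ] [-12.  10.  10.   0. -90. -66.]
-1.3507963267948966 [ 0.60756842 -0.23054022  0.42      ] [ -7.  22.  26.   0. -94. 109.]
0.22 [ 0.52704022 -0.17993158  0.42      ] [  -2.   11.   12.    0.  -90. -165.]
3.3615926535897933 [ 0.55695978 -0.31106842  0.42      ] [-15.  20.  24.   0. -94.  27.]
```

Run:
```python
from place import *
import fit
p=[.46,-.262,.38];R=Rdown(.22+np.pi/2)
arm.move_to([.45,-.05,.38],R);arm.move_to(p,R)
m=arm.camera_model("wrist"); w=arm.snapshot("wrist"); cv2.imwrite("pics/stand.png",w[:,:,::-1])
np.savez("stand.npz",m=m,w=w)
for l in("stand","lever_hub","lever_grip","lever"):
    print(l,[(np.round(d["xy"],1).tolist(),round(d["score"],2)) for d in arm.find_in("wrist",l)])
for d in arm.silhouettes("wrist","stand")[:1]:
    k=cv2.morphologyEx(d["pixels"].astype(np.uint8),cv2.MORPH_CLOSE,np.ones((15,15))).astype(float)
    np.save("kstand.npy",k)
    print(fit.fit("stand",[(m,k)],(.542,-.2455,.22)),k.sum())
for d in arm.silhouettes("wrist","lever_grip")[:2]: print(d["xy"],d["score"],d["pixels"].sum())
pp=fit.fit("stand",[(m,k)],(.542,-.2455,.22))[0]
cont=(fit.render(fit.parts["stand"],pp,m)>.5).astype(np.uint8)
v=w[:,:,::-1].copy()
for P in fit.parts["stand"]:
    h=cv2.convexHull(np.round(fit.proj(fit.place(P,pp),m)).astype(np.int32)); cv2.polylines(v,[h],True,(0,255,0),1)
cv2.circle(v,tuple(np.round(fit.proj(fit.place(np.array([[-.037,0,.112]]),pp),m)[0]).astype(int)),2,(0,0,255),-1)
cv2.imwrite("pics/stand_ov.png",cv2.resize(v,(800,600)))
print(arm.get_obs()["clock"])
```

```text
stand [([254.7, 222.1], 0.6)]
lever_hub [([285.5, 188.5], 0.69)]
lever_grip [([288.1, 192.1], 0.57)]
lever [([288.5, 188.9], 0.94)]
(array([ 0.54076105, -0.24714088,  0.219934  ]), np.float64(0.04075986315260759)) 20690.0
[283.9, 191.3] 0.73 1292
[489.3, 291.7] 0.51 512
16.9583
```

View pics/stand_ov.png

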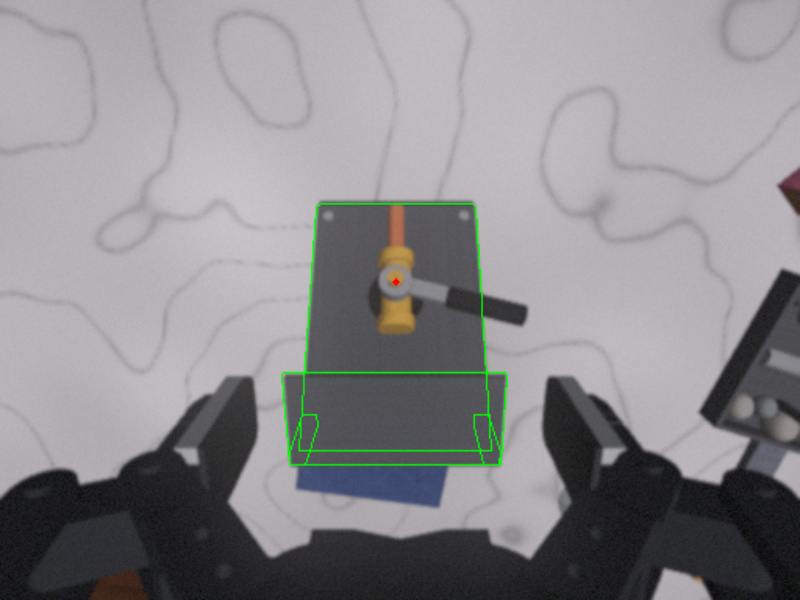

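The overlay matches the stand, and the hub falls on the pivot at view (396,282). The grip end is at view (525,314), so the lever is slightly off shut. Plan: push the lever along its arc with the shut fingers square to the face. First I'll check that the path is reachable.

```bash
cat > lev.py <<'E'
from bench import arm
import numpy as np, fit
S=np.array([.5408,-.2470,.2195])
c,s=np.cos(S[2]),np.sin(S[2]); Rs=np.array([[c,-s,0],[s,c,0],[0,0,1]])
A=np.radians(40)
hub=Rs@[-.037,0,.112]+[S[0],S[1],0]
n=Rs@[-np.sin(A),0,np.cos(A)]; u=Rs@[np.cos(A),0,np.sin(A)]; yv=Rs@[0,1,0]
def lt(th): return np.cos(th)*yv+np.sin(th)*u, -np.sin(th)*yv+np.cos(th)*u
def pose(th,gap=0.,out=0.,sg=1,r=.060,tilt=np.radians(10),depth=.012,half=.0235):
    l,t=lt(th); b=np.cos(tilt)*n-np.sin(tilt)*l; y=sg*t; z=-b
    return hub+r*l-(half+gap)*t-depth*n+out*n, np.c_[np.cross(y,z),y,z]
E
python3 - <<'E'
from lev import *
d=np.load("stand.npz",allow_pickle=True); m=d["m"].item()
from scipy.optimize import minimize_scalar
for px in ((335.4,201),(313,196)):
    f=lambda th:np.min(np.linalg.norm(fit.proj(np.array([hub+r*lt(th)[0] for r in np.linspace(.04,.12,81)]),m)-px,axis=1))
    r=minimize_scalar(f,bounds=(-.2,.6),method='bounded'); print(r.x,r.fun)
print(fit.proj(np.array([hub,hub+.115*lt(0)[0],hub+.115*lt(.1)[0]]),m))
for sg in(1,-1):
    for th in(0,.4,.8,1.2,1.6):
        for g,o in((.015,.12),(.015,0)):
            q=arm.inverse_kinematics(*pose(th,g,o,sg)); print(sg,th,o,None if q is None else np.round(q))
E
```

```text
0.2666688306186637 0.11737886919300682
0.2772699750792311 0.19267988562463553
[[252.80266128 180.23446496]
 [337.56824394 180.30030791]
 [337.99583637 188.14047628]]
1 0 0.12 [-39.   7. -24. -50. -52. -95.]
1 0 0 [-33.  20. -23. -60. -42. -86.]
1 0.4 0.12 [ -38.    6.  -24.  -54.  -51. -117.]
1 0.4 0 [ -33.   19.  -23.  -64.  -42. -106.]
1 0.8 0.12 [ -37.    5.  -24.  -57.  -49. -139.]
1 0.8 0 [ -33.   18.  -22.  -68.  -40. -127.]
1 1.2 0.12 [ -35.    4.  -23.  -58.  -45. -163.]
1 1.2 0 [ -32.   17.  -21.  -70.  -37. -150.]
1 1.6 0.12 [-34.   3. -21. -57. -41. 171.]
1 1.6 0 [ -30.   16.  -20.  -70.  -34. -174.]
-1 0 0.12 [-39.   7. -24. -50. -52.  85.]
-1 0 0 [-33.  20. -23. -60. -42.  94.]
-1 0.4 0.12 [-38.   6. -24. -54. -51.  63.]
-1 0.4 0 [-33.  19. -23. -64. -42.  74.]
-1 0.8 0.12 [-37.   5. -24. -57. -49.  41.]
-1 0.8 0 [-33.  18. -22. -68. -40.  53.]
-1 1.2 0.12 [-35.   4. -23. -58. -45.  17.]
-1 1.2 0 [-32.  17. -21. -70. -37.  30.]
-1 1.6 0.12 [-34.   3. -21. -57. -41.  -9.]
-1 1.6 0 [-30.  16. -20. -70. -34.   6.]
```

Run:
```python
from lev import *
arm.grab(20)
p,R=pose(.27,.015,.12,-1); arm.move_to(p,R)
p,R=pose(.27,.015,0,-1); print("in hit",arm.servo_line(p,.12,force_limit=8))
arm.sleep(.2); o=arm.get_obs(); f0=np.array(o["contact_force"]); np.save("f0.npy",f0)
print(o["clock"],f0,o["ee_pos"]-p,o["finger_gap"])
p,R=pose(.27,-.012,0,-1); print("touch",arm.servo_line(p,.03,force_limit=5))
o=arm.get_obs(); l,t=lt(.27)
print("gap at touch",-(np.array(o["ee_pos"])-hub)@t-.0235,"F",[(np.array(o["contact_force"])-f0)@v for v in(l,t,n)],o["clock"])
im=np.hstack([arm.snapshot("top")[110:230,270:400],arm.snapshot("scene")[100:220,140:270]])
import cv2; cv2.imwrite("pics/touch.png",cv2.resize(im[:,:,::-1],None,fx=3,fy=3))
```

```text
in hit False
21.1083 [ 0.06062273  0.18644469 -0.45017901] [-2.58206175e-05 -2.15394721e-04  6.86132093e-04] -0.003717821510693256
touch True
gap at touch -0.0021069514306292086 F [np.float64(-1.2922454602968654), np.float64(-0.9136354403751283), np.float64(0.6099425299282627)] 21.7583
```

View pics/touch.png

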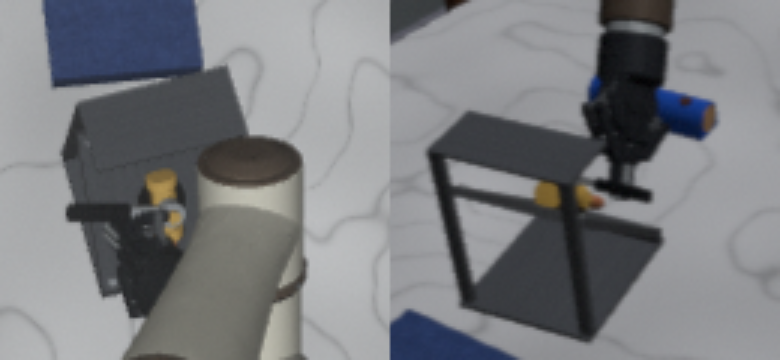

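The shut fingers sit under the lever's grip at crop (125,215), touching its lower side. Now sweeping it open.

```bash
cat >> lev.py <<'E'
def tq(th):
    o=arm.get_obs(); f=np.array(o["contact_force"])-np.load("f0.npy"); l,t=lt(th); w=np.array(o["ee_pos"])-hub
    return -f@t*.06, [round(float(f@v),1) for v in(l,t,n)], o
E
python3 - <<'E'
from lev import *
for th in np.r_[.32:1.36:.08]:
    p,R=pose(th,-.002,0,-1)
    hit=arm.servo_line(p,.06,rotation=R,force_limit=35)
    T,f,o=tq(th); print(round(th,2),hit,round(T,2),f,round(np.linalg.norm(o["ee_pos"]-p)*1e3,1),round(o["clock"],1))
    if hit or T>1.5: break
E
```

```text
0.32 False 0.28 [-1.1, -4.7, -0.8] 2.0 22.1
0.4 False 0.53 [-2.6, -8.8, 0.1] 4.6 22.4
0.48 False 0.68 [-3.9, -11.4, 0.7] 6.0 22.6
0.56 False 0.73 [-4.3, -12.2, 0.8] 6.7 22.9
0.64 False 0.66 [-3.7, -11.0, 1.9] 7.1 23.1
0.72 False 0.72 [-2.4, -12.1, 1.6] 7.5 23.4
0.8 False 0.73 [-2.7, -12.2, 3.0] 7.7 23.6
0.88 False 0.74 [-2.3, -12.4, 3.9] 7.9 23.9
0.96 False 0.7 [-0.6, -11.7, 4.4] 8.0 24.1
1.04 False 0.77 [-0.8, -12.9, 4.4] 8.0 24.4
1.12 False 0.69 [-0.5, -11.5, 4.0] 8.0 24.6
1.2 False 0.74 [-1.1, -12.3, 4.5] 7.8 24.9
1.28 False 0.71 [-0.5, -11.9, 4.7] 7.6 25.1
```

Run:
```python
from lev import *
l6,t6=lt(1.6)
for th in np.r_[1.33:2.05:.04]:
    a=min(th,1.6); p,R=pose(a,-.002,0,-1); p=p+max(0,th-1.6)*.06*t6
    hit=arm.servo_line(p,.03,rotation=R,force_limit=30); arm.sleep(.1)
    T,f,o=tq(min(th,1.57)); w=np.array(o["ee_pos"])-hub
    # actual angle: contact line 21.5mm beside the lever axis
    x,y=w@yv,w@u; ang=np.arctan2(y,x)+np.arcsin(.0215/np.hypot(x,y))
    print(round(th,2),hit,round(T,2),f,"ang",round(ang,3),"r",round(np.hypot(x,y)*1e3),round(o["clock"],1))
    if T>1.45 or hit: break
```

```text
1.33 False 0.78 [-0.3, -13.0, 4.9] ang 1.207 r 67 25.5
1.37 False 0.76 [0.3, -12.7, 4.8] ang 1.248 r 67 25.8
1.41 False 0.75 [0.3, -12.5, 5.0] ang 1.29 r 66 26.2
1.45 False 0.77 [0.0, -12.8, 4.7] ang 1.332 r 66 26.5
1.49 False 0.79 [0.8, -13.1, 4.9] ang 1.374 r 66 26.9
1.53 False 0.74 [0.5, -12.3, 3.8] ang 1.416 r 66 27.2
1.57 False 0.81 [0.0, -13.5, 4.8] ang 1.457 r 66 27.6
1.61 False 0.7 [0.2, -11.6, 5.1] ang 1.498 r 66 27.9
1.65 False 0.79 [1.6, -13.2, 4.2] ang 1.538 r 66 28.3
1.69 False 0.86 [2.8, -14.4, 5.1] ang 1.572 r 65 28.6
1.73 False 0.94 [3.4, -15.7, 6.0] ang 1.591 r 65 29.0
1.77 False 1.13 [4.3, -18.9, 8.1] ang 1.6 r 65 29.3
1.81 False 1.34 [4.3, -22.3, 9.6] ang 1.609 r 65 29.7
1.85 False 1.52 [5.4, -25.3, 12.5] ang 1.619 r 65 30.0
```

The stop is felt: stiffness jumped to about 20 N m/rad at roughly 1.6 rad, with 1.5 N m applied, which is under the forcing limit. Backing off and checking.

Run:
```python
from lev import *
import cv2
from place import Rdown
_,R=pose(1.6,0,0,-1); t=lt(1.6)[1]
p=np.array(arm.get_obs()["ee_pos"])-.03*t; arm.servo_line(p,.08)
print(tq(1.57)[1])
arm.servo_line(p+.13*n,.15)
arm.move_to([.42,-.265,.33],Rdown(.22+np.pi/2))
m=arm.camera_model("wrist"); v=arm.snapshot("wrist")[:,:,::-1].copy()
raw=v.copy()
for th,col in((1.571,(0,255,0)),(1.45,(0,0,255))):
    l,tt=lt(th); e=[hub+r*l+n*.007+k*tt for k in(-.009,.009) for r in(.045,.115)]
    q=np.round(fit.proj(np.array(e),m)).astype(int)
    cv2.line(v,q[0],q[1],col,1);cv2.line(v,q[2],q[3],col,1)
c=np.round(fit.proj(hub[None],m)[0]).astype(int); sl=np.s_[max(0,c[1]-60):c[1]+100,max(0,c[0]-65):c[0]+65]
cv2.imwrite("pics/open.png",cv2.resize(np.hstack([raw[sl],v[sl]]),None,fx=3,fy=3))
arm.move_to([.40,-.1,.38],Rdown(.22+np.pi/2))
s=arm.snapshot("scene"); cv2.imwrite("pics/final.png",cv2.resize(s[:,:,::-1],(800,600)))
print(arm.get_obs()["clock"])
```

```text
[0.4, -0.1, 0.5]
33.4833
```

View pics/open.png

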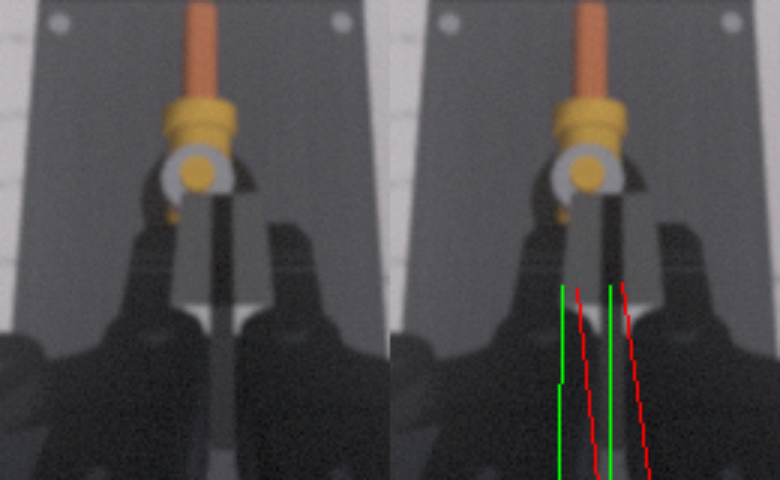

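View pics/final.png

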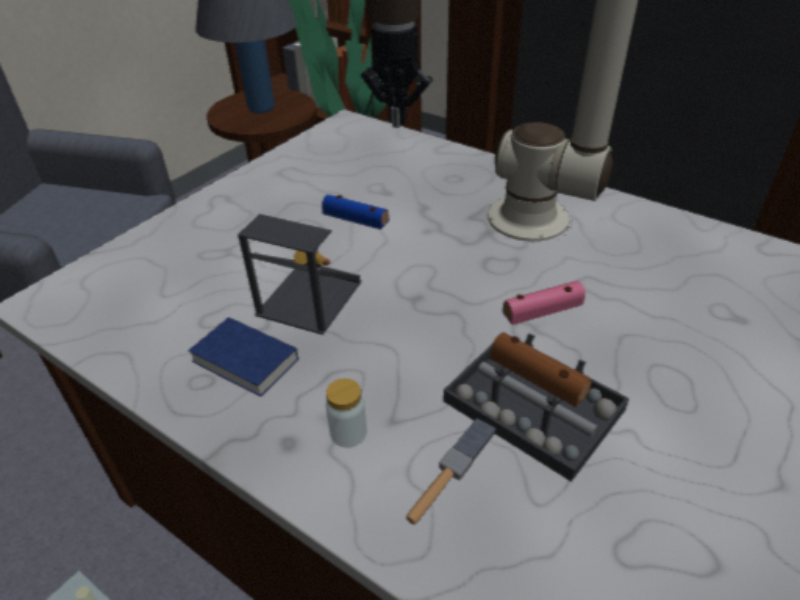

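The log and bystanders look right: the log is on the grate at (540,368), and the jar, book and brush are unmoved. The wrist crop has the shut fingers hiding the lever, so I'll take one more look with the gripper open.

Run:
```python
from lev import *
import cv2
from place import Rdown
arm.open_gripper(); arm.move_to([.45,-.262,.38],Rdown(.22+np.pi/2))
m=arm.camera_model("wrist"); v=arm.snapshot("wrist")[:,:,::-1].copy(); raw=v.copy()
for th,col in((1.571,(0,255,0)),(1.45,(0,0,255))):
    l,tt=lt(th); q=np.round(fit.proj(np.array([hub+r*l+n*.007+k*tt for k in(-.009,.009) for r in(.045,.115)]),m)).astype(int)
    cv2.line(v,q[0],q[1],col,1);cv2.line(v,q[2],q[3],col,1)
c=np.round(fit.proj(hub[None],m)[0]).astype(int); sl=np.s_[c[1]-50:c[1]+110,c[0]-65:c[0]+65]
cv2.imwrite("pics/open2.png",cv2.resize(np.hstack([raw[sl],v[sl]]),None,fx=3,fy=3))
print(arm.get_obs()["clock"])
```

```text
35.0333
```

View pics/open2.png

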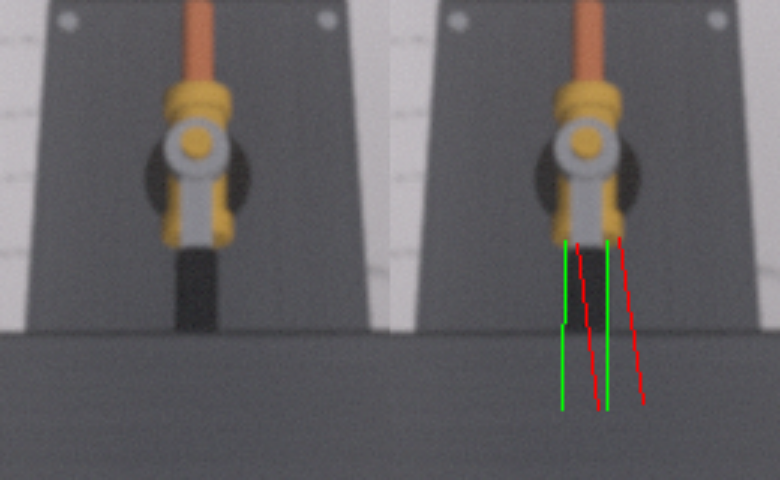

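The lever at crop (196,250–330) points straight up the slope, in line with the pipe and the 1.571 rad overlay. Handing in.

```bash
python3 -c "
from bench import arm
print(arm.job_done())"
```

```text
the job is handed in; nothing more can be done
None
```

The job is handed in: the wood-coloured log lies flat across both grate bars, centred to about 2 mm, and the gas lever was then opened to its stop (1.5 N m, under the 2.2 N m limit) and stayed there when let go; the jar, book and brush look unmoved in the final picture.

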